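# Knock the drawn silver lid out of its round die

## Task

A round silver box lid is stuck down in the die with the round pocket. Press that die's front lever all the way down so that the knockout rod pushes the lid up out of the pocket, then pick up the raised lid and put it flat in the wooden tray.

Things in the scene. Friction and masses are not known exactly. Their poses are not given: they have to be found in the camera images.
- lid: Round silver box lid: a plain bright-metal cylinder 44 mm across, 24 mm tall, 40 to 85 g. Origin at the centre of its underside, z up. It starts in the round die's pocket (48 mm wide, 26 mm deep), its top 2 mm below the die's top: fingers cannot grip it until the rod lifts it. The square lid in the square die and the round box body standing on the bench are not meant.
- round_die: Fixed stand with the round pocket: dark steel block 80 x 80 mm on legs, top 90 mm above the table, pocket floor at 64 mm. Origin on the table under the pocket's centre, z up. Its rocker lever sticks out under the block along its -x axis, roughly towards the robot, and is pivoted at x = -50, z = 36 mm. The stand beside it is alike but has a square pocket.
- round_die_pad (a point): Top centre of the round wooden press pad, 34 mm across, at the lever's end. In the die's frame it is at x = -112, y = 0, z = 58 mm at rest, tilted 13 degrees; pressed fully down, at x = -115, z = 28 mm, against a hard stop. It takes 3 to 6 N to move and stays where it is left.
- round_die_rod (a joint): Rise in m of the round die's upright knockout rod, in a hole in the middle of the pocket floor: 0 at rest (head 3 mm below that floor), 0.0228 with the lever fully down. It then holds the lid 20 mm up: underside 84 mm and top 108 mm above the table, 18 mm proud of the die, its foot still guided by the pocket.
- tray: Fixed open square dark-wood tray, 110 x 110 mm outside, walls 6 mm thick and 16 mm high, inner floor 6 mm above the table. Origin on the table under its centre, z up. Empty at the start.
There are look-alikes about, which are no part of the job. Leave any yellow look-alike of the lid alone.

How it is judged (in metres and radians):
On the way:
1. the knockout rod has pushed the lid up, standing at least 14 mm proud of the round die and still over its pocket (value of joint round_die_rod above 0.018 m and z of lid in the frame of round_die above 0.08 m and horizontal distance between lid and round_die below 0.015 m), for 0.2 s.
At the end, for the whole second after the job is handed in: The lid lies at rest in the wooden tray: its centre within 40 mm of the tray's centre along each side, its underside on the tray's floor (less than 12 mm above the table), closed face up and level within 10 degrees. The lever may stay down (x of lid in the frame of tray between -0.04 and 0.04 m and y of lid in the frame of tray between -0.04 and 0.04 m and height (world z) of lid below 0.012 m and angle between lid's own z axis and vertical below 0.17 rad and linear speed of lid below 0.02 m/s); the robot touches nothing.
It also fails if it takes over 48 s, if anything falls off the work surface, if the arm or the gripper's body presses on something with over 40 N, if the wrist force passes 120 N, or if a joint passes its speed limit or range.

## Robot

A 6-joint arm with a two-finger parallel gripper is mounted at the origin on the work surface. World frame = base frame: x ahead of the robot, y to its left, z up, the work surface at z = 0. Lengths are in mm, angles in rad, forces in N, time in s.
With the tool pointing down it reaches from about 350 to 775 mm from the base axis. Payload 7.3 kg.
Tool frame: the origin (TCP) lies at the very end of the fingers, on their centre line; the grasp point (between the pads) lies 19 mm behind it; x points along the fingers, z is the direction in which the jaws open and shut, and the axes are right-handed (so a half turn about x gives the same grasp; the last joint's range is limited). The gripper opens to 92 mm and grips with 3 to 60 N. Pads are 19 mm wide; open, the fingers measure 130 mm over their backs; the gripper's body (75 mm by 190 mm) begins 47 mm behind the grasp point.
Start: joints at [1.024, 0.342, 1.524, -0, 1.275, -0.146], TCP at [204.819, 483.419, 226.741] pointing down, gripper open.
Joint ranges: [-2.53, 2.53], [-0.77, 2.02], [0.04, 2.7], [-1, 4.14], [0.28, 2.66], [-3.11, 3.11]. Speed limits (rad/s): [2.57, 2.57, 3.14, 3.14, 3.14, 3.14].

## Interface

Orientations are given as [roll, pitch, yaw] about the fixed x, y, z axes, in that order (R = Rz(yaw) Ry(pitch) Rx(roll)).
In Python, from plant import * gives the robot as it stands.
- The arm moves only by the tool carry_out, never from a script. Its argument "rows" is a list of rows, each a list of 4 numbers: the shift along the world's x, y, z in mm, then the turn about the world's z in degrees. In form: [[x, y, z, twist], ...]. A call has 1 to 20 rows; each row is the pose to reach, as a shift and turn from the pose measured when the call began; what a row does not reach only later rows make up. A row lasts 1/12 s, in which the tool goes at most 41.7 mm and 7.16 degrees, less where a joint would pass 70% of its speed; a pose out of reach is approached as far as the arm can. A call with a gripper value outside its range is refused whole. "hand" is the finger opening in mm, from 0 to 91.8, set as the call begins (left out, the last holds). The fingers move at their own pace and stop on an object; the grip force is fixed at half the most. Time passes only in rows, so rows that repeat a pose let the fingers close. It gives the time, the measured TCP pose, the force and the opening at its end, in the units of the state.
- get_obs(): the state, without advancing time (a new reading comes with each control period).
- capture(name): name is "side" or "top"; returns the picture (420x560x3 uint8, red, green, blue); there is no depth.
- camera_info(name): a dict with "camera_matrix" (3x3 intrinsics, pixels), "pose" (4x4, takes a point from camera to world coordinates). Camera axes: x right, y down, z forward; pixel columns grow to the right and rows downward; lengths in mm; the calibration is good to about 2 mm. A picture is of the moment at which its call begins. camera_info takes no time and is no camera call.
- close_job(): hands the job in, once; it reports no verdict.
The state is a dict: "time": time; "joint_positions": joint angles; "dq": joint speeds; "tau": joint torques, N m; "tool_pos": TCP position; "tcp_rot": TCP orientation; "contact_force": force on the tool from outside, world axes, zero at the start; "moment": the same for the moment, N m; "grip_width": finger opening in mm.
Only numpy, scipy, OpenCV 4.12 (cv2) and the standard library are available. Lean on these libraries where they do the work, as an engineer would, in place of code of your own. Each camera call takes 0.05 s, during which the arm holds its last target. There are 200 camera calls.

## Working session

There is one attempt and no reset: what is moved stays moved. The work goes in short steps, Python scripts to look and compute and a tool call to move; the robot and the scene stay as the last step left them, time stands still between calls to the robot, and variables do not carry over. Pictures are saved under pics/ and viewed, about 8 in all and at most 12, crops included, and the job is handed in when it is done.

Besides the shell and the picture viewer there is one more tool, called after "Emit:" as a command line: name --pt "numbers of a row" for each row, then --argument value for the rest. carry_out: Moves the arm, as the interface text tells. Its arguments: {"type":"object","properties":{"rows":{"type":"array"},"hand":{"type":"number"}},"required":["rows"]}

```bash
mkdir -p pics; cat > h.py <<'E'
from plant import *
import numpy as np, cv2
def proj(n,P):
    c=camera_info(n);K=np.array(c["camera_matrix"]);T=np.linalg.inv(np.array(c["pose"]))
    p=T[:3,:3]@np.array(P,float)+T[:3,3];q=K@p;return q[:2]/q[2]
def ray(n,uv):
    c=camera_info(n);K=np.array(c["camera_matrix"]);T=np.array(c["pose"])
    return T[:3,3],T[:3,:3]@np.linalg.inv(K)@np.array([uv[0],uv[1],1.])
def atz(n,uv,z):
    o,d=ray(n,uv);return o+d*(z-o[2])/d[2]
def tri(a,b):
    (o,d),(p,e)=ray("top",a),ray("side",b)
    s=np.linalg.lstsq(np.c_[d,-e],p-o,rcond=None)[0]
    A=o+d*s[0];B=p+e*s[1];return (A+B)/2,np.linalg.norm(A-B)
def snap(n,f):
    i=capture(n);cv2.imwrite("pics/"+f+".png",i[:,:,::-1]);return i
E
python3 - <<'E'
from h import *
a=snap("top","top0");b=snap("side","side0")
for n in("top","side"):
    c=camera_info(n);print(np.round(c["pose"],2),np.round(c["camera_matrix"],1))
print(get_obs())
E
```

```text
[[ 1.0000e-02 -9.9000e-01  1.4000e-01  4.6819e+02]
 [-1.0000e+00 -1.0000e-02 -2.0000e-02 -1.1370e+01]
 [ 2.0000e-02 -1.4000e-01 -9.9000e-01  9.3833e+02]
 [ 0.0000e+00  0.0000e+00  0.0000e+00  1.0000e+00]] [[400.2   0.  285.2]
 [  0.  400.2 207.6]
 [  0.    0.    1. ]]
[[-9.9000e-01 -9.0000e-02  1.2000e-01  4.5607e+02]
 [-1.5000e-01  6.0000e-01 -7.9000e-01  7.5670e+02]
 [-0.0000e+00 -8.0000e-01 -6.0000e-01  6.6873e+02]
 [ 0.0000e+00  0.0000e+00  0.0000e+00  1.0000e+00]] [[487.    0.  280.6]
 [  0.  487.  217.6]
 [  0.    0.    1. ]]
{'time': 0.1, 'joint_positions': array([ 1.02401910e+00,  3.42633257e-01,  1.52491711e+00, -7.59306216e-06,
        1.27536684e+00, -1.46012109e-01]), 'dq': array([-9.14935447e-05, -1.17925330e-03, -2.73547228e-03, -1.98814669e-04,
        1.53654995e-03,  1.36628682e-03]), 'tau': array([ 1.55096455e-03, -4.32004952e+01, -2.44695264e+01,  7.18668918e-02,
        5.25933481e-02, -1.52451321e-05]), 'tool_pos': array([204.61740734, 483.10238317, 226.12624623]), 'tcp_rot': array([ 3.00106247,  1.56947175, -2.11208942]), 'contact_force': array([ 0.46839207, -0.664773  , -0.19476048]), 'moment': array([-0.02320907, -0.04522334,  0.02552363]), 'grip_width': 91.72036900653526}
```

View pics/top0.png

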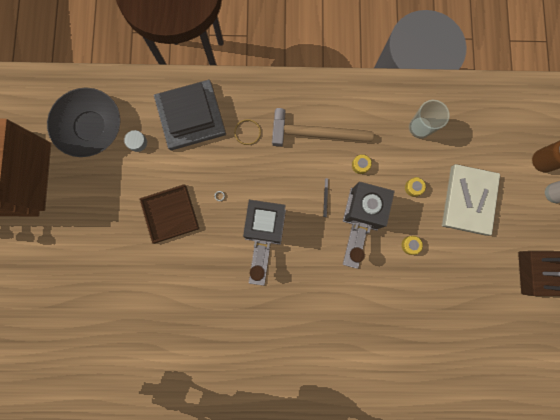

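View pics/side0.png

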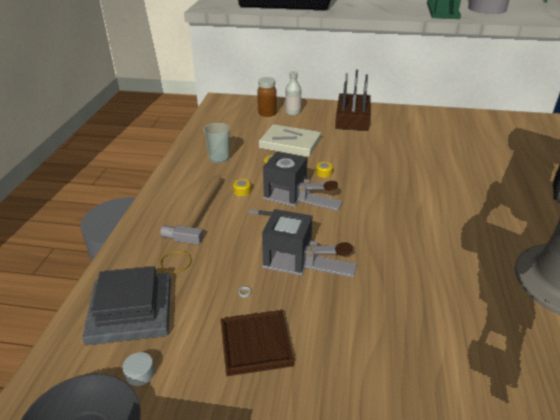

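Top view: round pocket with a silver disc at (372,204), its pad at (357,255). Square die at (265,221) with pad (257,272), tray (170,213), silver box body (135,141), and yellow-rimmed look-alikes at (362,164), (416,187) and (413,245). The round silver disc in the die at (372,204) fits the description, so I'm confirming it in enlarged crops.

```bash
python3 - <<'E'
import cv2,numpy as np
a=cv2.imread("pics/top0.png")[175:275,335:435];b=cv2.imread("pics/side0.png")[145:215,255:355]
a=cv2.resize(a,(400,400),interpolation=3);b=cv2.resize(b,(400,280),interpolation=3)
c=np.zeros((400,800,3),np.uint8);c[:,:400]=a;c[:280,400:]=b;cv2.imwrite("pics/crop1.png",c)
E
```

```text
(no output)
```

View pics/crop1.png

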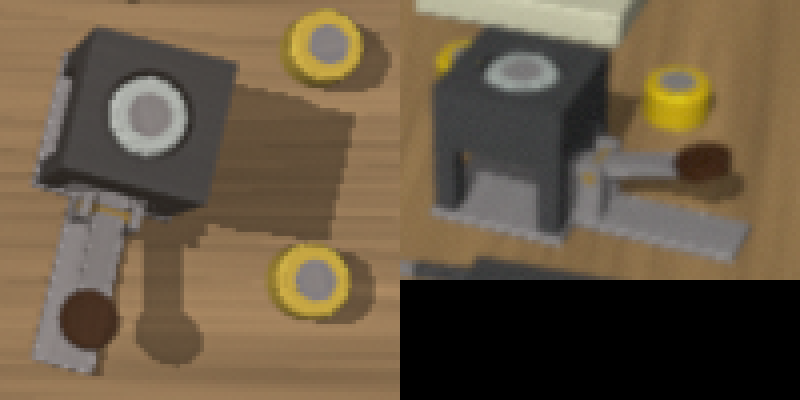

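The crop confirms the bare silver disc, flush in the round pocket (crop 149,116), with its pad at crop (88,319). The yellow-rimmed ones stand on the bench. Next I triangulate.

```bash
python3 - <<'E'
from h import *
L,e=tri((371.9,203.6),(284.9,162.6));print("lid",L.round(1),e.round(1))
P,e=tri((356.6,254.4),(330.9,184.1));print("pad",P.round(1),e.round(1))
for z in(88,90):print("lid@z",atz("top",(371.9,203.6),z).round(1),atz("side",(284.9,162.6),z).round(1))
print("pad58",atz("top",(356.6,254.4),58).round(1),atz("side",(330.9,184.1),58).round(1))
# die corners on top face
for c in[(97,28),(237,64),(208,212)]:print("corner",atz("top",(335+c[0]/4-.4,175+c[1]/4-.4),90).round(1))
# tray
t=cv2.imread("pics/top0.png")
roi=t[175:255,130:212];g=roi.max(2)
m=(g<85).astype(np.uint8);m=cv2.morphologyEx(m,cv2.MORPH_OPEN,np.ones((3,3)))
cs=max(cv2.findContours(m,0,2)[0],key=cv2.contourArea);r=cv2.minAreaRect(cs);print(r)
for q in cv2.boxPoints(r):print("tray",q+[130,175],atz("top",q+[130,175],16).round(1))
c=np.array(r[0])+[130,175];print(atz("top",c,16).round(1))
T,e=tri((170.3,213.5),(256.5,340.5));print("tray tri",T.round(1),e)
E
```

```text
lid [ 596.6 -216.7   87.7] 0.0
pad [ 486.8 -187.5   57.7] 2.4
lid@z [ 596.5 -216.6   88. ] [ 596.5 -216.3   88. ]
lid@z [ 596.2 -216.2   90. ] [ 596.1 -212.9   90. ]
pad58 [ 488.  -187.4   58. ] [ 485.6 -186.9   58. ]
corner [ 644.2 -188.9   90. ]
corner [ 625.1 -264.6   90. ]
corner [ 544.6 -246.5   90. ]
((39.15480422973633, 38.795372009277344), (47.30641555786133, 49.57330322265625), 72.6459732055664)
tray [138.44128036 198.61209679] [614.3 309.   16. ]
tray [185.75800705 183.82562065] [650.2 201.4  16. ]
tray [199.86833191 228.97864532] [544.9 165.   16. ]
tray [152.55160141 243.76512146] [510.3 271.3  16. ]
[579.5 236.7  16. ]
tray tri [579.9 236.5   6.7] 2.745696059984222
```

```bash
python3 - <<'E'
from h import *
from scipy.spatial.transform import Rotation as R
o=get_obs();M=R.from_euler('xyz',o["tcp_rot"]).as_matrix();print(M.round(3))
a=np.degrees(np.arctan2(M[1,2],M[0,2]));print("jaw deg",a,"j1+j6",np.degrees(o["joint_positions"][[0,5]]))
print("twist to 75.5:",(75.5-a+90)%180-90,"shift to pad@100",(np.array([486,-188,100])-o["tool_pos"]).round(1))
E
```

```text
[[-0.001 -0.921  0.39 ]
 [-0.001  0.39   0.921]
 [-1.     0.    -0.001]]
jaw deg 67.0379837917336 j1+j6 [58.6719723  -8.36587758]
twist to 75.5: 8.462016208266405 shift to pad@100 [ 281.4 -671.1 -126.1]
```

Emit:
carry_out --pt "245 -330 0 8.5" --pt "245 -330 0 8.5" --pt "245 -330 0 8.5" --pt "245 -330 0 8.5" --pt "245 -330 0 8.5" --pt "245 -330 0 8.5" --pt "245 -330 0 8.5" --pt "245 -330 0 8.5" --pt "245 -330 0 8.5" --pt "245 -330 0 8.5" --pt "281 -671 0 8.5" --pt "281 -671 0 8.5" --pt "281 -671 0 8.5" --pt "281 -671 0 8.5" --pt "281 -671 0 8.5" --pt "281 -671 0 8.5" --pt "281 -671 0 8.5" --pt "281 -671 0 8.5" --pt "281 -671 0 8.5" --pt "281 -671 0 8.5" --hand 0

```text
time: 1.77
tool_pos: [485.3, -190.6, 225.3]
tcp_rot: [2.456, 1.569, -2.513]
contact_force: [-0.5, -0.3, -0.5]
grip_width: 0.7
```

Emit:
carry_out --pt "1 2 -40 0" --pt "1 2 -80 0" --pt "1 2 -120 0" --pt "1 2 -145 0" --pt "1 2 -150 0" --pt "1 2 -150 0"

```text
time: 2.27
tool_pos: [485.4, -186.7, 74.1]
tcp_rot: [1.586, 1.566, 2.901]
contact_force: [-1.1, 0.2, 1.2]
grip_width: 0.7
```

```bash
python3 - <<'E'
from h import *
o=get_obs();print(o["tool_pos"],o["contact_force"])
a=snap("top","t1")[175:275,315:415];b=snap("side","s1")[145:215,255:355]
c=np.zeros((400,800,3),np.uint8);c[:,:400]=cv2.resize(a,(400,400));c[:280,400:]=cv2.resize(b,(400,280));cv2.imwrite("pics/crop2.png",c[:,:,::-1])
E
```

```text
[ 485.42734933 -186.70256626   74.10522031] [-1.05148119  0.17519527  1.23343057]
```

View pics/crop2.png

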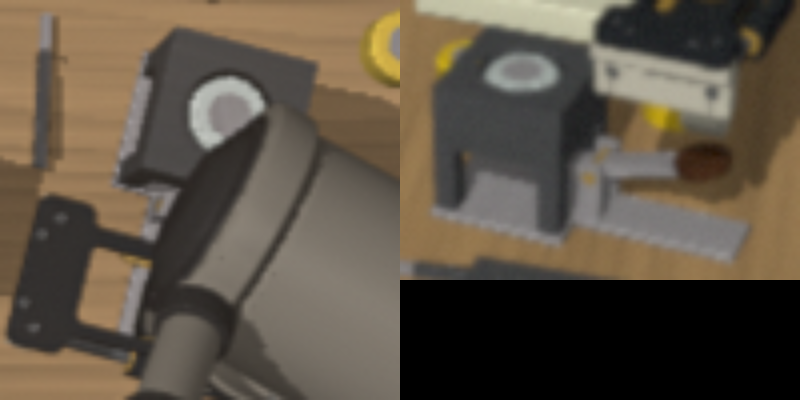

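The crop shows the closed fingertips directly above the pad (crop 705,128 over 705,160), and the body clears the die. I press.

Emit:
carry_out --pt "0 0 -5 0" --pt "0 0 -10 0" --pt "0 0 -15 0" --pt "0 0 -19 0" --pt "0 0 -23 0" --pt "0 0 -27 0" --pt "0 0 -31 0" --pt "0 0 -35 0" --pt "0 0 -39 0" --pt "0 0 -41 0" --pt "0 0 -41 0"

```text
time: 3.28
tool_pos: [487.1, -188.2, 35.2]
tcp_rot: [-3.085, 1.569, -1.77]
contact_force: [-0.6, 0.1, 0.5]
grip_width: 0.0
```

Emit:
carry_out --pt "0 0 -2 0" --pt "0 0 -4 0" --pt "0 0 -6 0" --pt "0 0 -7 0" --pt "0 0 -7 0"

```text
time: 3.7
tool_pos: [487.7, -188.4, 29.8]
tcp_rot: [-2.388, 1.568, -1.073]
contact_force: [-5.5, 2.9, 18.0]
grip_width: 0.5
```

Emit:
carry_out --pt "0 0 -1 0" --pt "0 0 -1 0" --pt "0 0 -1 0" --pt "0 0 30 0" --pt "0 0 70 0" --pt "0 0 110 0" --pt "0 0 150 0" --pt "0 0 190 0" --pt "0 80 200 0" --pt "0 120 200 0" --pt "0 160 200 0" --pt "0 200 200 0" --pt "0 200 200 0" --hand 0

```text
time: 4.78
tool_pos: [487.8, 14.2, 230.0]
tcp_rot: [-1.864, 1.567, -0.548]
contact_force: [0.7, -0.0, 0.1]
grip_width: 0.5
```

```bash
python3 - <<'E'
from h import *
o=get_obs();print(o["time"],o["tool_pos"],o["contact_force"])
a=snap("top","t2")[175:275,335:435];b=snap("side","s2")[145:215,255:355]
c=np.zeros((400,800,3),np.uint8);c[:,:400]=cv2.resize(a,(400,400));c[:280,400:]=cv2.resize(b,(400,280));cv2.imwrite("pics/crop3.png",c[:,:,::-1])
E
```

```text
4.7833 [487.80131606  14.16685087 229.98364808] [ 0.67373199 -0.01612462  0.07045785]
```

View pics/crop3.png

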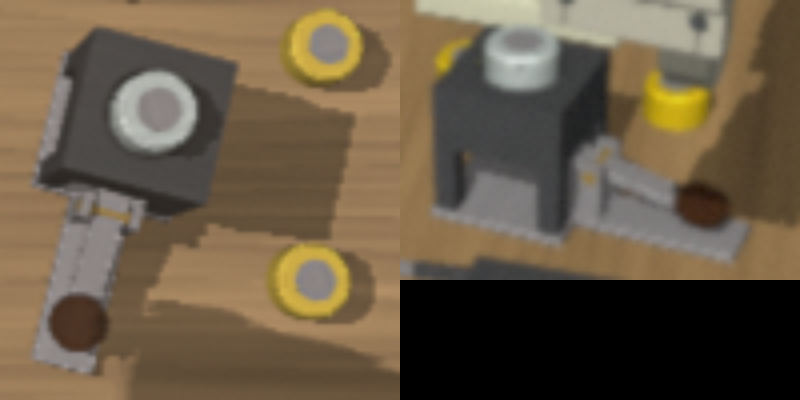

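The lid now stands proud (top centre at crop 154,111 and 522,41) and the lever is down.

```bash
python3 - <<'E'
from h import *
L,e=tri((373.1,202.4),(285.1,154.9));print("lid top",L.round(1),e.round(1),atz("top",(373.1,202.4),108).round(1))
print((np.array([597,-216.5,93])-get_obs()["tool_pos"]).round(1))
E
```

```text
lid top [ 595.8 -214.   109.8] 0.0 [ 596.1 -214.4  108. ]
[ 109.3 -232.6 -136.9]
```

Emit:
carry_out --pt "20 -38 0 0" --pt "38 -76 0 0" --pt "56 -114 0 0" --pt "74 -152 0 0" --pt "92 -190 0 0" --pt "108 -229 0 0" --pt "108 -229 0 0" --pt "108 -229 -40 0" --pt "108 -229 -80 0" --pt "108 -229 -100 0" --pt "108 -229 -110 0" --pt "108 -229 -110 0" --hand 91.8

```text
time: 5.88
tool_pos: [594.6, -213.1, 117.1]
tcp_rot: [1.157, 1.569, 2.477]
contact_force: [0.2, -0.1, 0.0]
grip_width: 75.9
```

Emit:
carry_out --pt "2 -2 0 0" --pt "2 -2 -2 0" --pt "2 -2 -10 0" --pt "2 -2 -18 0" --pt "2 -2 -22 0" --pt "2 -2 -24 0" --pt "2 -2 -24 0" --pt "2 -2 -24 0"

```text
time: 6.55
tool_pos: [596.7, -215.0, 93.2]
tcp_rot: [1.108, 1.569, 2.428]
contact_force: [-1.0, -0.6, 0.1]
grip_width: 91.9
```

Emit:
carry_out --pt "0 0 0 0" --pt "0 0 0 0" --pt "0 0 0 0" --pt "0 0 0 0" --pt "0 0 0 0" --pt "0 0 0 0" --pt "0 0 0 0" --pt "0 0 0 0" --pt "0 0 0 0" --pt "0 0 0 0" --pt "0 0 0 0" --pt "0 0 0 0" --hand 30

```text
time: 7.55
tool_pos: [596.7, -215.1, 93.2]
tcp_rot: [1.144, 1.569, 2.464]
contact_force: [-0.4, -0.3, 0.1]
grip_width: 42.4
```

Emit:
carry_out --pt "0 0 5 0" --pt "0 0 15 0" --pt "0 0 30 0" --pt "0 0 50 0" --pt "0 0 70 0" --pt "0 0 90 0" --pt "0 0 100 0" --pt "0 0 100 0"

```text
time: 8.22
tool_pos: [598.0, -215.6, 196.7]
tcp_rot: [-1.722, 1.566, -0.402]
contact_force: [-1.1, 1.0, -1.1]
grip_width: 42.4
```

```bash
python3 - <<'E'
from h import *
o=get_obs();print(o["tool_pos"],o["contact_force"],o["grip_width"])
p=proj("side",o["tool_pos"]);print(p)
a=snap("side","s3");u,v=max(0,int(p[0])-60),max(0,int(p[1])-50)
a=a[v:v+90,u:u+120];cv2.imwrite("pics/crop4.png",cv2.resize(a,None,fx=5,fy=5)[:,:,::-1])
E
```

```text
[ 597.9525262  -215.64806968  196.7070356 ] [-1.12131819  1.01659197 -1.05355265] 42.441173880729046
[284.38613426 119.77590696]
```

View pics/crop4.png

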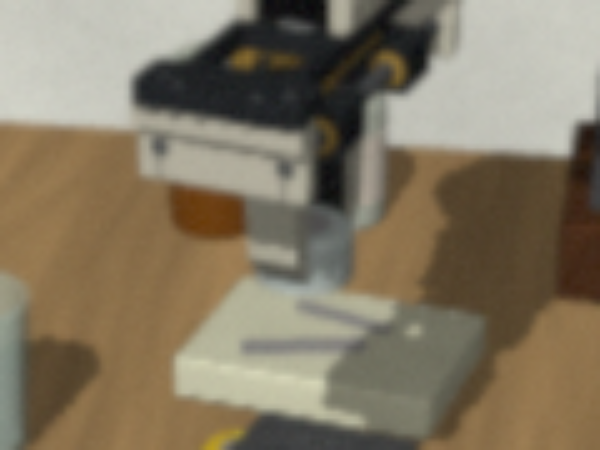

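The lid is held level between the pads (crop 300,255). I carry it over the tray.

Emit:
carry_out --pt "-1 20 0 3" --pt "-2 55 0 6" --pt "-4 90 0 9" --pt "-6 125 0 12" --pt "-7 160 0 15" --pt "-9 195 0 18" --pt "-10 230 0 21" --pt "-12 265 0 24" --pt "-13 300 0 27" --pt "-14 335 0 30" --pt "-15 370 0 33" --pt "-17 405 0 33" --pt "-18 435 0 33" --pt "-18 452 0 33" --pt "-18 452 0 33" --pt "-18 452 -35 33" --pt "-18 452 -70 33" --pt "-18 452 -100 33" --pt "-18 452 -120 33" --pt "-18 452 -120 33"

```text
time: 9.93
tool_pos: [575.5, 234.7, 68.4]
tcp_rot: [1.534, 1.561, -2.854]
contact_force: [-0.6, -0.7, -0.8]
grip_width: 42.5
```

```bash
python3 - <<'E'
from h import *
o=get_obs();print(o["tool_pos"],o["contact_force"],o["grip_width"])
a=snap("side","s4")[210:400,150:390];cv2.imwrite("pics/crop5.png",cv2.resize(a,None,fx=3,fy=3)[:,:,::-1])
E
```

```text
[575.50568119 234.65781559  68.41902543] [-0.62524124 -0.67979222 -0.81759152] 42.50409428066057
```

View pics/crop5.png

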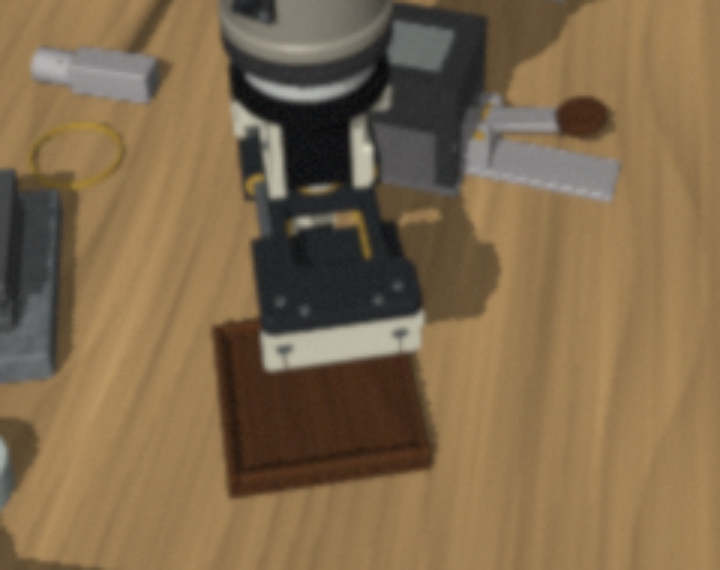

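The gripper sits squarely over the tray and the fingers hide the lid. I let the arm settle before lowering.

Emit:
carry_out --pt "4 2 0 0" --pt "4 2 0 0" --pt "4 2 0 0" --pt "4 2 0 0"

```text
time: 10.32
tool_pos: [582.0, 237.3, 72.8]
tcp_rot: [1.571, 1.568, -2.817]
contact_force: [0.4, 0.2, -0.9]
grip_width: 42.6
```

Emit:
carry_out --pt "-2 0 -15 0" --pt "-2 0 -30 0" --pt "-2 0 -40 0" --pt "-2 0 -46 0" --pt "-2 0 -50 0" --pt "-2 0 -50 0" --pt "-2 0 -50 0" --pt "-2 0 -50 0"

```text
time: 10.98
tool_pos: [580.5, 237.5, 23.5]
tcp_rot: [1.6, 1.569, -2.788]
contact_force: [-1.2, 0.3, -0.5]
grip_width: 42.7
```

Emit:
carry_out --pt "-1 0 -2 0" --pt "-1 0 -4 0" --pt "-1 0 -6 0" --pt "-1 0 -7 0" --pt "-1 0 -7 0" --pt "-1 0 -7 0"

```text
time: 11.48
tool_pos: [579.4, 237.5, 16.4]
tcp_rot: [1.591, 1.569, -2.797]
contact_force: [-0.2, -0.1, -0.2]
grip_width: 42.5
```

Emit:
carry_out --pt "0 0 -1 0" --pt "0 0 -1.5 0" --pt "0 0 -1.5 0" --pt "0 0 -1.5 0"

```text
time: 11.82
tool_pos: [579.7, 237.5, 15.5]
tcp_rot: [1.643, 1.569, -2.745]
contact_force: [-1.0, -0.4, 5.5]
grip_width: 42.7
```

Contact force is 5.5 N, so the lid is on the floor. I open just a little so the fingers stay inside the walls, then lift.

Emit:
carry_out --pt "0 0 0 0" --pt "0 0 0 0" --pt "0 0 0 0" --pt "0 0 0 0" --pt "0 0 0 0" --pt "0 0 0 0" --pt "0 0 5 0" --pt "0 0 15 0" --pt "0 0 35 0" --pt "0 0 70 0" --pt "0 0 110 0" --pt "0 0 150 0" --pt "0 -40 150 0" --pt "0 -80 150 0" --pt "0 -120 150 0" --pt "0 -160 150 0" --pt "0 -200 150 0" --pt "0 -200 150 0" --pt "0 -200 150 0" --hand 51

```text
time: 13.4
tool_pos: [579.9, 35.4, 166.5]
tcp_rot: [2.533, 1.57, -1.859]
contact_force: [-0.1, 0.1, 0.3]
grip_width: 51.2
```

```bash
python3 - <<'E'
from h import *
o=get_obs();print(o["time"],o["tool_pos"],o["contact_force"],o["grip_width"])
a=snap("side","s5")[290:390,200:310];b=snap("top","t5")[165:265,120:230]
cv2.imwrite("pics/crop6.png",cv2.resize(np.hstack([a,b]),None,fx=3.5,fy=3.5)[:,:,::-1])
E
```

```text
13.4 [579.86515206  35.42910544 166.53219002] [-0.07909137  0.14113359  0.2554387 ] 51.2078305907249
```

View pics/crop6.png

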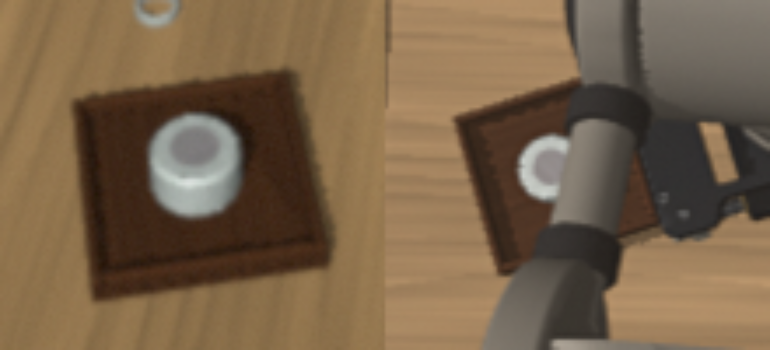

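The lid stands flat and upright near the tray's centre (side crop 195,165), and the gripper is clear of everything. I hand in.

```bash
python3 -c "
from plant import *
print(close_job())"
```

```text
the job is handed in; nothing more can be done
None
```

I pressed the round die's lever down to its stop with the closed fingers. I then gripped the raised silver lid and set it in the wooden tray. The job was handed in at about 13.5 s; no verdict is reported.

**What the checks showed:**
- **Lever and lift:** the press met about 18 N at the stop. The pictures showed the lever down and the lid's top at about 108–110 mm, which matches the stated 108 mm.
- **Placing:** the lid touched the tray floor with about 5.5 N before I opened the fingers. The last side picture shows it upright and level near the tray's centre. The release point was within about 2 mm of the measured centre.
- **Clear of everything:** at hand-in the gripper was well away, with the contact force near zero.

**What disagreed:**
- **Grip opening:** it read about 42.5 mm on the 44 mm lid. I took this as a reading offset, since the lid held firmly and level.
- **Arm motion:** the arm overshot by several millimetres after fast moves, so I let it settle before lowering the lid.
- **Final top view:** the arm partly hid the tray, so the level check rests mainly on the side picture.

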